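Make up a slide tray and start the microscope run

TASK

Make up the tray for the microscope: lay slide mailers from the bench flat on the floor of the steel tray until it holds exactly five, counting any already in it, and leave the rest flat on the bench; also turn the canister, standing on its round mark, so that its label faces the scanner. When tray and canister are both ready, take the stylus and with its tip press the one wide rocker of the switch bank fully over, touching no rocker with the gripper and leaving the narrow ones as they are, then hang the stylus back upright in its stand. Do not disturb the eyepiece, oil bottle or tissue box.

Things in the scene. Friction and masses are not known exactly. Their poses are not given: they have to be found in the camera images.
- tray: fixed open steel tray, outside 235 mm (its x) by 190 mm (its y) by 22 mm high, walls 5 mm, floor 5 mm thick; origin at the centre of its underside on the bench. It has room for six mailers lying along tray y, in two rows of three: centres at tray x -75, 0 and 75 mm, tray y -45 and 45 mm; there are no dividers.
- mailer1: white plastic slide mailer (flat closed box), 80 mm long along its x, 32 mm wide along its y, 30 mm high, 60 g; origin at the centre of its underside, z up. Lies flat, its position and heading vary. Starts on the bench to the left of the tray; may be absent (six or seven of the seven mailers are present).
- mailer2: white plastic slide mailer (flat closed box), 80 mm long along its x, 32 mm wide along its y, 30 mm high, 60 g; origin at the centre of its underside, z up. Lies flat, its position and heading vary. Starts on the bench to the left of the tray; may be absent (six or seven of the seven mailers are present).
- mailer3: white plastic slide mailer (flat closed box), 80 mm long along its x, 32 mm wide along its y, 30 mm high, 60 g; origin at the centre of its underside, z up. Lies flat, its position and heading vary. Starts on the bench to the left of the tray; may be absent (six or seven of the seven mailers are present).
- mailer4: white plastic slide mailer (flat closed box), 80 mm long along its x, 32 mm wide along its y, 30 mm high, 60 g; origin at the centre of its underside, z up. Lies flat, its position and heading vary. Starts on the bench to the left of the tray; may be absent (six or seven of the seven mailers are present).
- mailer5: white plastic slide mailer (flat closed box), 80 mm long along its x, 32 mm wide along its y, 30 mm high, 60 g; origin at the centre of its underside, z up. Lies flat, its position and heading vary. Starts on the bench to the left of the tray; may be absent (six or seven of the seven mailers are present).
- mailer6: white plastic slide mailer (flat closed box), 80 mm long along its x, 32 mm wide along its y, 30 mm high, 60 g; origin at the centre of its underside, z up. Lies flat, its position and heading vary. Starts on the bench to the left of the tray; may be absent (six or seven of the seven mailers are present).
- mailer7: white plastic slide mailer (flat closed box), 80 mm long along its x, 32 mm wide along its y, 30 mm high, 60 g; origin at the centre of its underside, z up. Lies flat, its position and heading vary. Starts inside the tray, lying along tray y in one of its corners; may be absent (six or seven of the seven mailers are present).
- canister: upright aluminium canister, 60 mm diameter, 80 mm high, 0.22 kg, loose; origin at the centre of its underside, z up. A white bar-code label is on the side its +x axis points to; a small black lug, 18 x 12 x 8 mm, on the lid near the rim stands on that same side.
- station: fixed scanning station; origin at the centre, on the bench, of a thin black round mark of 90 mm diameter on which the canister stands. The scanner is a black block 60 x 85 mm, 110 mm high; its face is 100 mm from the mark's centre along the station's +x.
- scan_window (a point): centre of the glass window in the scanner's face, which looks at the round mark
- bank: fixed grey switch bank, 62 mm (its x) by 210 mm (its y) by 30 mm high, origin at the centre of its underside; four black rockers in a row along its y, 45 mm apart, in an order that varies: one wide, three narrow
- wide (a joint): the wide black rocker (40 mm along bank x, 34 mm along bank y, 8 mm thick), hinged about the bank's y, 36 mm above the bench. At 0 (off) its half on the bank's -x side, towards the robot, stands up; pressed down there it swings to 0.44 rad (fully over), about 9 mm of travel at the press point, needs about 3 N and stays where it is left. Not sprung.
- wide_press (a point): point to press on the wide rocker: on the top of its raised half, 12 mm from the hinge; it moves with the rocker
- narrow1 (a joint): narrow black rocker of the bank, 40 x 15 mm seen from above, otherwise like the wide one; the joint reads 0 to 0.44 rad as in wide; not to be switched
- narrow2 (a joint): narrow black rocker of the bank, 40 x 15 mm seen from above, otherwise like the wide one; the joint reads 0 to 0.44 rad as in wide; not to be switched
- narrow3 (a joint): narrow black rocker of the bank, 40 x 15 mm seen from above, otherwise like the wide one; the joint reads 0 to 0.44 rad as in wide; not to be switched
- stylus: loose stylus, hanging upright in its stand: a steel shaft 12 mm in diameter and 50 mm long points down below a collar (36 mm diameter, 6 mm thick) with a black round handle of 18 mm diameter and 70 mm length above it; 80 g. Origin on its axis at the underside of the collar, z up along the handle.
- stylus_tip (a point): lower end of the stylus shaft (8 mm across), 50 mm below the origin
- stand: fixed white stand block, 60 x 60 mm, 58 mm high, with a 22 mm square hole straight down through it; origin at the centre of its underside; the stylus hangs in it with its collar resting on the top
- stand_mouth (a point): centre of the stand's hole at its top face, where the stylus's origin is when it hangs there
- eyepiece: bystander: black microscope eyepiece, 46 mm diameter, 64 mm high, standing on its narrow end; origin at the underside
- oil: bystander: small bottle of immersion oil, 38 mm diameter, 85 mm high; origin at the underside
- tissue: bystander: cardboard box of lens tissue, 110 x 75 x 40 mm; origin at the centre of the underside
Things that resemble listed ones, but are neither listed nor needed, are in the scene too. Leave any blue or purple look-alike of the mailer5 alone.

How it is judged:
By the outcome, as a careful person would: the job done as asked, in the order asked, and still so for the second after the job is handed in, with the robot touching nothing.
Of mailer1, mailer2, mailer3, mailer4, mailer5, mailer6, mailer7 only 6 to 7 are there at a start; the rules pass over those that are not, and their reading is None.
At some moment in a run one of canister, mailer1, mailer2, mailer3, mailer4, mailer5, mailer6 may be knocked a few centimetres aside while the robot is not near it.
It also fails if it takes over 208 s, if anything falls off the work surface, if the arm or the gripper's body presses on something with over 40 N, if the wrist force passes 120 N, or if a joint passes its speed limit or range.

ROBOT

A 6-joint arm with a two-finger parallel gripper is mounted at the origin on the work surface. World frame = base frame: x ahead of the robot, y to its left, z up, the work surface at z = 0. Lengths are in m, angles in degrees, forces in N, time in s.
With the tool pointing down it reaches from about 0.425 to 0.95 m from the base axis. Payload 14.7 kg.
Tool frame: the origin (TCP) lies midway between the tips of the shut fingers; the grasp point (between the pads) lies 19 mm behind it; z points along the fingers, y is the line along which they close (so a half turn about z gives the same grasp; the last joint's range is limited). The gripper opens to 85 mm and grips with 20 to 120 N. Pads are 22 mm wide; open, the fingers measure 114 mm over their backs; the gripper's body (76 mm by 85 mm) begins 54 mm behind the grasp point. The pads swing forward as they close: fully open they stand 13 mm farther back than shut.
Start: joints at [-79.274, 27.513, 91.461, -0, 61.026, -2.67], TCP at [0.151, -0.632, 0.231] pointing down, gripper open.
Joint ranges: [-157.49, 157.49], [-46.99, 117.5], [13.45, 153.17], [-89.5, 269.5], [5.16, 153.95], [-167.48, 167.48]. Speed limits (degrees/s): [108.29, 108.29, 136.94, 172.46, 172.46, 172.46].

INTERFACE

Orientations are given as a 3x3 rotation matrix whose columns are the frame's x, y, z axes.
In Python, from cell import sensors, get_image, manip, finder gives the robot as it stands. The module is installed in compiled form; this text tells all that it offers.
- The arm moves only by the tool send_rows, never from a script. Its argument "targets" is one flat list of numbers, 6 for each row, row after row: the shift along the world's x, y, z in m, then the turn, a rotation vector about the world's x, y, z in degrees. A call has 1 to 12 rows; each row is the pose to reach, as a shift and turn from the pose commanded when the call began; what a row does not reach only later rows make up. A row lasts 1/12 s, in which the tool goes at most 41.7 mm and 7.16 degrees, less where a joint would pass 70% of its speed; a pose out of reach is approached as far as the arm can. A call with a gripper value outside its range is refused whole. "gripper" is the closure, from -1 (fully open) to 1 (shut), set as the call begins (left out, the last holds). The fingers move at their own pace and stop on an object; "force" is the grip in N (left out, the last holds). Time passes only in rows, so rows that repeat a pose let the fingers close. It gives the time, the measured TCP pose, the force, the opening and the grip force at its end, in the units of the state.
- sensors.read_state(): the state, without advancing time (a new reading comes with each control period).
- get_image(name): name is "side" or "top" or "wrist"; returns a dict with "pixels" (400x640x3 uint8, blue, green, red), "depth" (400x640 float32, m along the optical axis (not along the pixel's ray), 0 where there is no reading), "camera_matrix" (3x3 intrinsics, pixels), "origin" and "attitude" of the camera in the world; the wrist camera has in their place "T_tool_cam" (4x4, takes a point from camera to tool coordinates, whose origin is the TCP and whose axes are the flange's). Camera axes: x right, y up, looking along -z (the intrinsics and any distortion apply to the point x, -y, -z); pixel columns grow to the right and rows downward; lengths in m; the calibration is good to about 2 mm. A picture is of the moment at which its call begins: read the wrist's pose just before it.
- manip.finish_job(): hands the job in; it is judged then, once.
Trained networks look in a picture, given as the dict that the camera call returned (one of the last four; its "shot" number tells which), for a name from the list of things; names that differ only in an ending like _2 or _b are one class to them, and where a whole thing is asked for, a point or a joint stands for the part that bears it (a point fixed in the world has none). Each returns a list of dicts, best first, with "p" (0 to 1); they miss things now and then, are a little off and sometimes report something else, mostly with a low value. They report only what shows in the picture. A call takes as long as a camera call. They do not tell look-alikes from the thing itself.
- finder.outline_of(picture, query): "region" (400x640 bool, what is visible of it).
- finder.tip_of(picture, query): "location" ([x, y, z] in m, in the coordinates of the camera as it stood for that picture, good to about 4 mm: a listed point, or the origin of a listed thing).
The state is a dict: "time_s": time; "qpos": joint angles; "joint_velocities": joint speeds; "joint_torque": joint torques, N m; "ee_pos": TCP position; "eef_rot": TCP orientation; "force": force on the tool from outside, world axes, zero at the start; "torque": the same for the moment, N m; "gripper_width": finger opening in m; "grip_force": force on a finger pad.
Only numpy, scipy, OpenCV 4.12 (cv2) and the standard library are available. Lean on these libraries where they do the work, as an engineer would, in place of code of your own. Each camera call takes 0.05 s, during which the arm holds its last target. There are 200 camera calls.

## Working session

There is one attempt and no reset: what is moved stays moved. The work goes in short steps, Python scripts to look and compute and a tool call to move; the robot and the scene stay as the last step left them, time stands still between calls to the robot, and variables do not carry over. Pictures are saved under pics/ and viewed, at most 14 in all, crops included, and the job is handed in when it is done.

Besides the shell and the picture viewer there is one more tool, called after "Request:" by a JSON object that holds its "name" and its "arguments", one argument or row to a line. send_rows: Moves the arm, as the interface text tells. Its arguments: {"type":"object","properties":{"targets":{"type":"array"},"gripper":{"type":"number"},"force":{"type":"number"}},"required":["targets"]}

```bash
mkdir -p pics
cat > h.py <<'E'
import numpy as np, cv2
from cell import sensors, get_image, manip, finder
def pose(p, st=None):
    if 'T_tool_cam' in p:
        T=np.eye(4); T[:3,:3]=np.array(st['eef_rot']); T[:3,3]=st['ee_pos']
        return T@np.array(p['T_tool_cam'])
    T=np.eye(4); T[:3,:3]=np.array(p['attitude']); T[:3,3]=p['origin']; return T
def shot(name):
    st=sensors.read_state(); p=get_image(name); return p,pose(p,st)
def world(p,T):
    K=np.array(p['camera_matrix']); d=p['depth']; v,u=np.mgrid[0:d.shape[0],0:d.shape[1]]
    X=np.stack([(u-K[0,2])/K[0,0]*d,-(v-K[1,2])/K[1,1]*d,-d],-1)
    W=X@T[:3,:3].T+T[:3,3]; W[d==0]=np.nan; return W
def tow(T,l): return T[:3,:3]@np.array(l)+T[:3,3]
def pix(p,T,w):
    K=np.array(p['camera_matrix']); c=T[:3,:3].T@(np.array(w)-T[:3,3]); return K[0,0]*c[0]/-c[2]+K[0,2], -K[1,1]*c[1]/-c[2]+K[1,2]
E
python3 - <<'E'
from h import *
print(sensors.read_state())
for n in ['top','side']:
    p,T=shot(n); cv2.imwrite(f'pics/{n}0.png',p['pixels'])
    print(n,[k for k in p],np.round(T,3).tolist(),np.round(p['camera_matrix'],1).tolist())
    W=world(p,T)
    for q in ['mailer1','canister','station','scan_window','tray','bank','wide','wide_press','narrow1','stylus','stylus_tip','stand','stand_mouth','eyepiece','oil','tissue']:
        for t in finder.tip_of(p,q): 
            w=tow(T,t['location']); print(q,round(t['p'],2),np.round(w,3),np.round(pix(p,T,w)))
E
```

```text
{'time_s': 0.0, 'qpos': array([-7.92741356e+01,  2.75493271e+01,  9.14934299e+01,  1.97276151e-03,
        6.10257627e+01, -2.67072019e+00]), 'joint_velocities': array([-0.1023226 , -0.12351864, -0.04644878,  0.06018384,  0.02794401,
       -0.02627889]), 'joint_torque': array([ 1.77536644e-03, -9.50641179e+01, -4.30182803e+01,  2.09726759e-04,
        1.24990643e-02, -1.17927402e-04]), 'ee_pos': array([ 0.15054608, -0.63190891,  0.23068045]), 'eef_rot': array([[ 9.72793568e-01,  2.31673558e-01, -1.92972574e-04],
       [ 2.31673623e-01, -9.72792855e-01,  1.18060622e-03],
       [ 8.57929042e-05, -1.19319280e-03, -9.99999284e-01]]), 'force': array([-0.80135422,  0.31005577,  0.15509792]), 'torque': array([ 0.00373207, -0.00693127, -0.0419015 ]), 'grip_force': 0.0, 'gripper_width': 0.08579058872361263}
top ['pixels', 'depth', 'camera_matrix', 'origin', 'attitude', 'shot'] [[-0.008, 0.999, -0.052, 0.487], [-1.0, -0.008, -0.004, 0.032], [-0.004, 0.052, 0.999, 1.512], [0.0, 0.0, 0.0, 1.0]] [[437.5, 0.0, 313.1], [0.0, 437.5, 208.5], [0.0, 0.0, 1.0]]
mailer1 0.8 [ 0.555  0.213 -0.001] [263
[... 284 characters left out ...]
. 210.]
mailer1 0.52 [0.44  0.415 0.004] [204. 246.]
mailer1 0.5 [0.461 0.526 0.002] [172. 240.]
canister 0.63 [ 0.6   -0.235  0.   ] [392. 198.]
station 0.57 [ 0.608 -0.232 -0.004] [391. 196.]
scan_window 0.7 [ 0.71  -0.228  0.058] [392. 164.]
scan_window 0.27 [ 0.603 -0.233 -0.001] [391. 197.]
scan_window 0.18 [ 0.56   0.007 -0.003] [322. 210.]
tray 0.65 [ 0.56   0.011 -0.002] [321. 210.]
tray 0.27 [0.443 0.306 0.001] [236. 245.]
bank 0.58 [ 0.415 -0.309 -0.003] [414. 251.]Traceback (most recent call last):
  File "<stdin>", line 8, in <module>
ValueError: it knows: bank, canister, eyepiece, mailer, oil, scan_window, stand, stand_mouth, station, stylus, stylus_tip, tissue, tray, wide_press
```

Run:
```python
from h import *
for n in ['top','side']:
    p,T=shot(n)
    cv2.imwrite(f'pics/{n}0.png',p['pixels'])
    if n=='top': cv2.imwrite('pics/topc.png',cv2.resize(p['pixels'][130:310,140:460],None,fx=2.5,fy=2.5,interpolation=cv2.INTER_CUBIC))
    W=world(p,T)
    for q in ['mailer','canister','scan_window','wide_press','bank','stylus','stylus_tip','stand','stand_mouth','eyepiece','oil','tissue']:
        if n=='top' and q=='mailer':
            for o in finder.outline_of(p,q):
                m=o['region']&(W[...,2]>.015); 
                if m.sum()<20: continue
                w=W[m]; (c,s,a)=cv2.minAreaRect(w[:,:2].astype(np.float32)*1000)
                print('out',round(o['p'],2),np.round(c),np.round(s),round(a),'z',np.round(np.nanmedian(w[:,2]),3),p['pixels'][m].mean(0).round())
            continue
        for t in finder.tip_of(p,q): 
            w=tow(T,t['location']); print(n,q,round(t['p'],2),np.round(w,3),np.round(pix(p,T,w)))
```

```text
out 0.77 [538. 317.] [81. 32.] 26 z 0.03 [146. 164. 162.]
out 0.74 [316. 306.] [32. 81.] 56 z 0.029 [143. 125. 110.]
out 0.69 [553. 211.] [33. 79.] 66 z 0.03 [150. 168. 165.]
out 0.65 [489.  47.] [78. 30.] 90 z 0.035 [159. 175. 172.]
out 0.62 [440. 312.] [81. 33.] 19 z 0.03 [145. 163. 161.]
out 0.6 [319. 425.] [81. 34.] 59 z 0.03 [123. 108. 126.]
out 0.51 [422. 217.] [78. 32.] 20 z 0.03 [149. 167. 164.]
out 0.5 [461. 519.] [34. 81.] 61 z 0.029 [121. 106. 123.]
out 0.49 [439. 412.] [79. 33.] 10 z 0.03 [141. 160. 160.]
out 0.45 [ 674. -228.] [184.  86.] 4 z 0.108 [47. 49. 52.]
top canister 0.53 [ 0.604 -0.236 -0.001] [392. 197.]
top scan_window 0.55 [ 0.706 -0.226  0.058] [392. 165.]
top scan_window 0.21 [0.44  0.31  0.006] [234. 245.]
top wide_press 0.43 [ 0.395 -0.331  0.047] [424. 258.]
top bank 0.6 [ 0.41  -0.308 -0.004] [414. 253.]
top bank 0.15 [ 0.418  0.219 -0.004] [261. 252.]
top stylus 0.67 [ 0.559 -0.39   0.057] [442. 208.]
top stand 0.82 [ 0.554 -0.387  0.004] [436. 211.]
top stand 0.66 [0.718 0.361 0.003] [220. 165.]
top stand 0.62 [ 0.409 -0.306 -0.004] [413. 253.]
top st
[... 1020 characters left out ...]
[356. 283.]
side scan_window 0.76 [ 0.708 -0.222  0.053] [401. 256.]
side wide_press 0.67 [ 0.392 -0.33   0.047] [277. 322.]
side bank 0.74 [ 0.409 -0.306 -0.002] [283. 323.]
side bank 0.58 [ 0.562 -0.39   0.054] [363. 331.]
side stylus 0.53 [ 0.559 -0.389  0.055] [362. 331.]
side stylus_tip 0.54 [ 0.438  0.32  -0.003] [257. 146.]
side stand 0.93 [ 0.56  -0.394 -0.   ] [360. 345.]
side stand 0.47 [ 0.4   -0.329  0.047] [280. 321.]
side stand_mouth 0.95 [ 0.565 -0.391  0.055] [365. 331.]
side stand_mouth 0.72 [ 0.537  0.321 -0.001] [287. 141.]
side eyepiece 0.91 [ 0.662 -0.457 -0.001] [416. 364.]
side oil 0.57 [0.801 0.056 0.004] [394. 185.]
side tissue 0.61 [ 0.719  0.361 -0.005] [339. 128.]
```

View pics/topc.png

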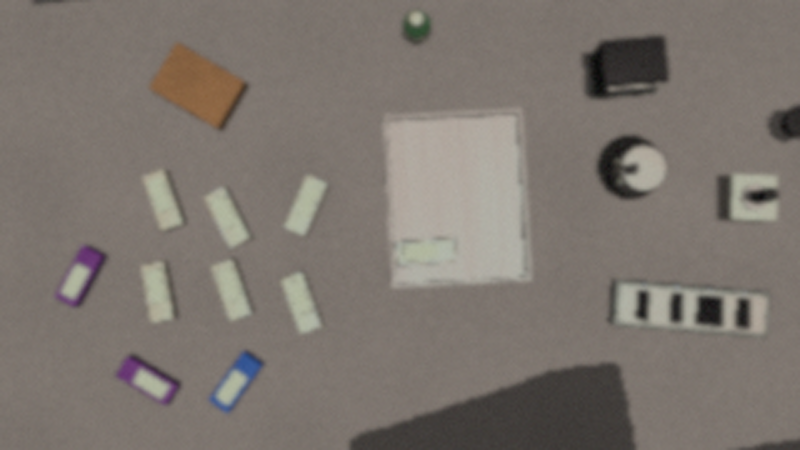

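View pics/side0.png

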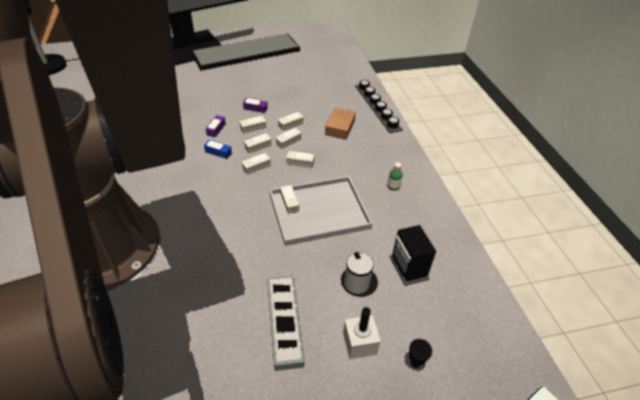

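The top view shows seven white mailers: six on the bench, with crop centres (162,200), (227,217), (306,205), (157,292), (231,290) and (300,303), and one in the tray at (428,250). So four more are needed. The look-alikes are purple at (80,275) and (148,380), and blue at (236,380). The wide rocker is at (710,310). The canister's lug is at (628,168), pointing to +y, and the scanner is at +x.

```bash
cat > meas.py <<'E'
from h import *
def mailers(p,T):
    W=world(p,T); out=[]
    for o in finder.outline_of(p,'mailer'):
        m=o['region']&(W[...,2]>.02)&(W[...,2]<.045)
        if m.sum()<40: continue
        w=W[m]; (c,s,a)=cv2.minAreaRect(w[:,:2].astype(np.float32)*1000)
        h=a if s[0]>s[1] else a+90
        col=p['pixels'][m].mean(0)
        if col[1]-min(col[0],col[2])>0 and col[1]>=col[0] : out.append((round(c[0]),round(c[1]),round(h%180),[round(x) for x in s],round(o['p'],2)))
    return out
if __name__=='__main__':
    p,T=shot('top'); W=world(p,T)
    for m in mailers(p,T): print(m)
    def rect(mask): 
        w=W[mask][:,:2].astype(np.float32)*1000; c,s,a=cv2.minAreaRect(w); return np.round(c),np.round(s),round(a,1),w.shape
    x,y,z=W[...,0],W[...,1],W[...,2]
    print('tray',rect((z>.014)&(z<.03)&(x>.42)&(x<.7)&(y>-.11)&(y<.13)))
    print('bank',rect((z>.022)&(x>.36)&(x<.46)&(y>-.44)&(y<-.18)))
    print('stand',rect((z>.05)&(z<.062)&(x>.5)&(x<.62)&(y>-.45)&(y<-.33)))
    print('can',rect((z>.072)&(z<.084)&(x>.55)&(x<.66)&(y>-.29)&(y<-.18)))
    print('lug',rect((z>.0845)&(x>.55)&(x<.65)&(y>-.29)&(y<-.18)))
    print('scanner',rect((z>.1)&(x>.66)&(x<.8)&(y>-.3)&(y<-.16)))
    g=p['pixels'].max(2)
    mk=(g<60)&(z<.01)&(x>.54)&(x<.67)&(y>-.31)&(y<-.16); print('mark',rect(mk))
    lid=(z>.07)&(x>.55)&(x<.66)&(y>-.29)&(y<-.18)&(g<90); print('darklid',rect(lid),np.nanmean(W[lid],0))
    st=(z>.1)&(x>.5)&(x<.62)&(y>-.45)&(y<-.33); print('handle',np.nanmean(W[st],0), st.sum())
E
python3 meas.py
```

```text
(554, 211, 157, [32, 78], 0.81)
(538, 317, 27, [80, 32], 0.74)
(437, 412, 12, [80, 34], 0.68)
(442, 311, 22, [79, 31], 0.67)
(563, 405, 19, [80, 33], 0.53)
(421, 217, 20, [81, 33], 0.52)
tray (array([563.,   5.]), array([235., 190.]), 2.5, (413, 2))
bank (array([ 410., -310.]), array([211.,  62.]), 84.9, (1144, 2))
stand (array([ 559., -389.]), array([62., 57.]), 89.3, (215, 2))
can (array([ 597., -239.]), array([59., 60.]), 88.5, (242, 2))
lug (array([ 595., -238.]), array([52., 46.]), 37.6, (25, 2))
scanner (array([ 733., -224.]), array([64., 86.]), 3.4, (494, 2))
mark (array([ 606., -220.]), array([55., 81.]), 85.9, (159, 2))
darklid (array([ 589., -217.]), array([23., 15.]), 0.3, (13, 2)) [ 0.59384752 -0.21552908  0.08199388]
handle [ 0.55772126 -0.38676099  0.12620515] 42
```

Request:
{"name": "send_rows", "arguments": {
  "targets": [0.446,0.393,0.02,0,0,76.6,0.446,0.393,0.02,0,0,76.6,0.446,0.393,0.02,0,0,76.6,0.446,0.393,0.02,0,0,76.6,0.446,0.393,0.02,0,0,76.6,0.446,0.393,0.02,0,0,76.6,0.446,0.393,0.02,0,0,76.6,0.446,0.393,0.02,0,0,76.6,0.446,0.393,0.02,0,0,76.6,0.446,0.393,0.02,0,0,76.6,0.446,0.393,0.02,0,0,76.6,0.446,0.393,0.02,0,0,76.6],
  "gripper": -1,
  "force": 30
}}

```text
time_s: 2.75
ee_pos: [0.5269, -0.3003, 0.2484]
eef_rot: [[-0.006, 1.0, 0.0], [1.0, 0.006, -0.0], [-0.0, 0.0, -1.0]]
force: [1.0, -0.7, 0.5]
gripper_width: 0.0852
grip_force: 0.0
```

Request:
{"name": "send_rows", "arguments": {
  "targets": [0.07,0.061,0.0,0,0,0,0.07,0.061,0.0,0,0,0,0.07,0.061,0.0,0,0,0,0.07,0.061,0.0,0,0,0]
}}

```text
time_s: 3.08
ee_pos: [0.5976, -0.2385, 0.2478]
eef_rot: [[-0.003, 1.0, 0.0], [1.0, 0.003, 0.0], [0.0, 0.0, -1.0]]
force: [-0.8, -1.0, -0.6]
gripper_width: 0.0854
grip_force: 0.0
```

Run:
```python
from h import *
st=sensors.read_state(); print(st['ee_pos'],st['time_s'])
p,T=shot('wrist'); cv2.imwrite('pics/w1.png',p['pixels']); print(np.round(T,3).tolist())
for q in ['canister','station','scan_window']:
    for t in finder.tip_of(p,q): print(q,round(t['p'],2),np.round(tow(T,t['location']),3))
W=world(p,T); z=W[...,2]; g=p['pixels'].max(2)
x,y=W[...,0],W[...,1]
m=(z>.07)&(z<.083)&(np.hypot(x-.597,y+.239)<.05)
print('lid',cv2.minEnclosingCircle(W[m][:,:2].astype(np.float32)))
l=(z>.085)&(z<.095)&(np.hypot(x-.597,y+.239)<.045); print('lug',np.nanmean(W[l],0),l.sum(),cv2.minAreaRect(W[l][:,:2].astype(np.float32)*1000))
mk=(g<60)&(z<.008)&(np.hypot(x-.6,y+.235)<.065); print('mark',cv2.minEnclosingCircle(W[mk][:,:2].astype(np.float32)))
s=(z>.1)&(z<.118)&(x>.66); print(cv2.minAreaRect(W[s][:,:2].astype(np.float32)*1000))
```

```text
[ 0.5976226  -0.23850639  0.2478421 ] 3.0833
[[1.0, -0.002, -0.002, 0.597], [0.002, 0.956, 0.294, -0.163], [0.001, -0.294, 0.956, 0.391], [0.0, 0.0, 0.0, 1.0]]
canister 0.7 [ 0.595 -0.24   0.008]
scan_window 0.97 [ 0.707 -0.226  0.055]
lid ((0.5969862937927246, -0.23736846446990967), 0.030634162947535515)
lug [ 0.59550635 -0.21901408  0.08842367] 254 ((595.3163452148438, -219.2078857421875), (11.846168518066406, 17.62329864501953), 0.44330283999443054)
mark ((0.6047854423522949, -0.23261894285678864), 0.044429291039705276)
((733.5686645507812, -222.69007873535156), (60.34375762939453, 85.06094360351562), 4.198890209197998)
```

View pics/w1.png

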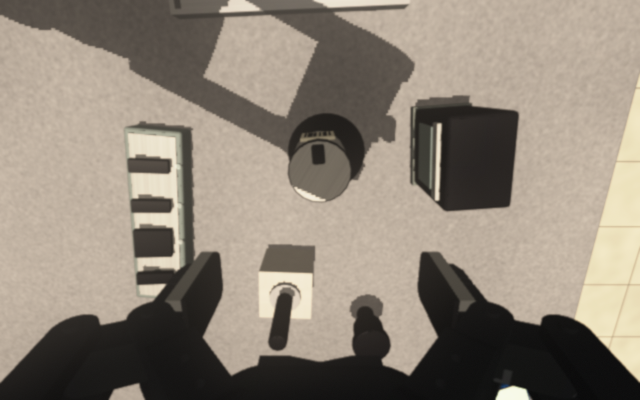

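Request:
{"name": "send_rows", "arguments": {
  "targets": [0,0.001,-0.207,0,0,0,0,0.001,-0.207,0,0,0,0,0.001,-0.207,0,0,0,0,0.001,-0.207,0,0,0,0,0.001,-0.207,0,0,0,0,0.001,-0.207,0,0,0]
}}

```text
time_s: 3.78
ee_pos: [0.5901, -0.2392, 0.0342]
eef_rot: [[0.002, 1.0, -0.01], [1.0, -0.002, 0.004], [0.004, -0.01, -1.0]]
force: [-3.1, 1.1, 0.1]
gripper_width: 0.0853
grip_force: 0.0
```

Request:
{"name": "send_rows", "arguments": {
  "targets": [0,0,0,0,0,0,0,0,0,0,0,0,0,0,0,0,0,0,0,0,0,0,0,0,0,0,0,0,0,0,0,0,0,0,0,0,0,0,0,0,0,0,0,0,0,0,0,0],
  "gripper": 1,
  "force": 30
}}

```text
time_s: 4.45
ee_pos: [0.5971, -0.2409, 0.044]
eef_rot: [[-0.0, 1.0, 0.004], [1.0, 0.0, -0.002], [-0.002, 0.004, -1.0]]
force: [-1.1, -2.1, 11.5]
gripper_width: 0.0595
grip_force: 34.0
```

Request:
{"name": "send_rows", "arguments": {
  "targets": [0.001,0.001,0.006,0,0,0,0.002,0.001,0.006,0,0,-6,0.003,0.002,0.006,0,0,-12,0.004,0.003,0.006,0,0,-18,0.005,0.004,0.006,0,0,-24,0.006,0.005,0.006,0,0,-30,0.007,0.006,0.006,0,0,-36,0.007,0.006,0.006,0,0,-42,0.007,0.006,0.006,0,0,-48,0.007,0.006,0.006,0,0,-54,0.007,0.006,0.006,0,0,-60,0.007,0.006,0.006,0,0,-66]
}}

```text
time_s: 5.45
ee_pos: [0.603, -0.234, 0.0486]
eef_rot: [[0.916, 0.402, 0.001], [0.402, -0.916, -0.001], [0.001, 0.001, -1.0]]
force: [0.1, -0.3, -2.6]
gripper_width: 0.0596
grip_force: 33.4
```

Request:
{"name": "send_rows", "arguments": {
  "targets": [0,0,0,0,0,-6,0,0,0,0,0,-12,0,0,0,0,0,-18,0,0,0,0,0,-23,0,0,0,0,0,-23,0,0,-0.002,0,0,-23,0,0,-0.004,0,0,-23,0,0,-0.006,0,0,-23,0,0,-0.006,0,0,-23,0,0,-0.006,0,0,-23]
}}

```text
time_s: 6.28
ee_pos: [0.6034, -0.2343, 0.0431]
eef_rot: [[1.0, 0.02, 0.002], [0.02, -1.0, -0.001], [0.002, 0.001, -1.0]]
force: [-5.7, 2.2, 26.9]
gripper_width: 0.059
grip_force: 36.6
```

Request:
{"name": "send_rows", "arguments": {
  "targets": [0,0,0,0,0,0,0,0,0,0,0,0,0,0,0,0,0,0,0,0,0,0,0,0,0,0,0,0,0,0,0,0,0.02,0,0,0,0,0,0.05,0,0,0,0,0,0.09,0,0,0,0,0,0.13,0,0,0,0,0,0.17,0,0,0,0,0,0.2,0,0,0,0,0,0.2,0,0,0],
  "gripper": -1
}}

```text
time_s: 7.28
ee_pos: [0.6053, -0.2351, 0.2481]
eef_rot: [[1.0, 0.018, 0.009], [0.018, -1.0, -0.004], [0.008, 0.004, -1.0]]
force: [2.3, -0.5, -0.3]
gripper_width: 0.0854
grip_force: 0.0
```

```bash
cat > can.py <<'E'
from h import *
st=sensors.read_state(); print(np.round(st['ee_pos'],4),st['time_s'],st['qpos'].round(1))
p,T=shot('wrist'); cv2.imwrite('pics/w2.png',p['pixels'])
for q in ['canister','scan_window']:
    for t in finder.tip_of(p,q): print(q,round(t['p'],2),np.round(tow(T,t['location']),3))
W=world(p,T); z=W[...,2]; g=p['pixels'].max(2)
x,y=W[...,0],W[...,1]
m=(z>.07)&(z<.083)&(np.hypot(x-.604,y+.233)<.05)
print('lid',cv2.minEnclosingCircle(W[m][:,:2].astype(np.float32)),m.sum())
l=(z>.085)&(z<.095)&(np.hypot(x-.604,y+.233)<.045); print('lug',np.nanmean(W[l],0),l.sum(),cv2.minAreaRect(W[l][:,:2].astype(np.float32)*1000))
mk=(g<60)&(z<.008)&(np.hypot(x-.6,y+.235)<.065); print('mark',cv2.minEnclosingCircle(W[mk][:,:2].astype(np.float32)),mk.sum())
s=(z>.1)&(z<.118)&(x>.66); print(cv2.minAreaRect(W[s][:,:2].astype(np.float32)*1000))
E
python3 can.py
```

```text
[ 0.6053 -0.2351  0.2481] 7.2833 [-23.9  26.3  91.    0.   62.2  65.1]
canister 0.6 [ 0.607 -0.233  0.003]
scan_window 0.79 [ 0.705 -0.228  0.054]
lid ((0.606450617313385, -0.23353591561317444), 0.03066967986524105) 2901
lug [ 0.62478103 -0.23177457  0.08845826] 253 ((624.3240966796875, -231.9279022216797), (17.825349807739258, 11.952741622924805), 2.4351513385772705)
mark ((0.6050707697868347, -0.23258867859840393), 0.044708915054798126) 1322
((726.0372924804688, -223.3050537109375), (43.64060592651367, 85.27322387695312), 3.878532648086548)
```

View pics/w2.png

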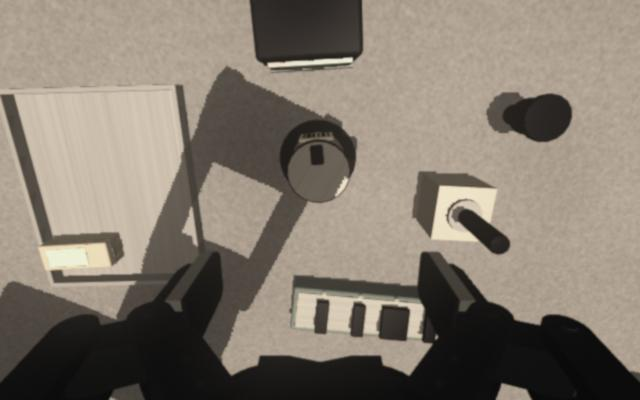

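Request:
{"name": "send_rows", "arguments": {
  "targets": [-0.183,0.45,-0.09,0,0,19,-0.183,0.45,-0.09,0,0,19,-0.183,0.45,-0.09,0,0,19,-0.183,0.45,-0.09,0,0,19,-0.183,0.45,-0.09,0,0,19,-0.183,0.45,-0.09,0,0,19,-0.183,0.45,-0.09,0,0,19,-0.183,0.45,-0.09,0,0,19,-0.183,0.45,-0.09,0,0,19,-0.183,0.45,-0.09,0,0,19,-0.183,0.45,-0.09,0,0,19,-0.183,0.45,-0.09,0,0,19],
  "gripper": -0.4
}}

```text
time_s: 8.43
ee_pos: [0.417, 0.2175, 0.1494]
eef_rot: [[0.94, 0.342, -0.003], [0.342, -0.94, -0.001], [-0.003, 0.0, -1.0]]
force: [1.0, 0.1, -0.3]
gripper_width: 0.0599
grip_force: 0.0
```

Request:
{"name": "send_rows", "arguments": {
  "targets": [0,0,0,0,0,0,0,0,0,0,0,0,0,0,0,0,0,0]
}}

```text
time_s: 8.68
ee_pos: [0.4189, 0.2157, 0.1502]
eef_rot: [[0.939, 0.343, -0.002], [0.343, -0.939, -0.001], [-0.002, 0.0, -1.0]]
force: [0.1, -0.5, 0.0]
gripper_width: 0.0597
grip_force: 0.0
```

```bash
cat > lk.py <<'E'
from meas import *
st=sensors.read_state(); R=st['eef_rot']; print(np.round(st['ee_pos'],4),'yaw',np.degrees(np.arctan2(R[1,0],R[0,0])).round(1),'t',st['time_s'],st['qpos'].round(0))
for n in ['wrist','top']:
    p,T=shot(n); print(n)
    for m in mailers(p,T): print(m)
cv2.imwrite('pics/lk%d.png'%p['shot'],np.vstack([p['pixels'][130:310,140:460]]))
E
python3 lk.py
```

```text
[0.4189 0.2157 0.1502] yaw 20.1 t 8.6833 [ 24.  20. 119.  -0.  41.  94.]
wrist
(441, 315, 19, [80, 33], 0.89)
(439, 415, 10, [80, 34], 0.76)
(515, 308, 116, [28, 33], 0.72)
(423, 220, 20, [79, 32], 0.67)
(547, 216, 156, [32, 68], 0.59)
(490, 51, 95, [32, 81], 0.57)
top
(538, 317, 28, [80, 32], 0.76)
(554, 210, 156, [31, 77], 0.64)
(563, 405, 20, [80, 31], 0.55)
(490, 47, 95, [31, 73], 0.5)
(453, 415, 9, [46, 33], 0.45)
(408, -336, 175, [42, 43], 0.4)
```

Request:
{"name": "send_rows", "arguments": {
  "targets": [0.003,0.003,-0.04,0,0,0,0.003,0.003,-0.08,0,0,0,0.003,0.003,-0.11,0,0,0,0.003,0.003,-0.128,0,0,0,0.003,0.003,-0.138,0,0,0,0.003,0.003,-0.143,0,0,0,0.003,0.003,-0.145,0,0,0,0.003,0.003,-0.145,0,0,0]
}}

```text
time_s: 9.55
ee_pos: [0.4231, 0.219, 0.0066]
eef_rot: [[0.94, 0.341, 0.001], [0.341, -0.94, 0.0], [0.001, -0.0, -1.0]]
force: [0.3, -0.1, -0.3]
gripper_width: 0.0596
grip_force: 0.0
```

Request:
{"name": "send_rows", "arguments": {
  "targets": [0,0,0,0,0,0,0,0,0,0,0,0,0,0,0,0,0,0,0,0,0,0,0,0,0,0,0,0,0,0,0,0,0,0,0,0],
  "gripper": 1,
  "force": 30
}}

```text
time_s: 10.05
ee_pos: [0.4232, 0.2193, 0.0072]
eef_rot: [[0.94, 0.342, 0.002], [0.342, -0.94, 0.001], [0.002, -0.0, -1.0]]
force: [-0.0, -3.3, 10.5]
gripper_width: 0.0316
grip_force: 29.3
```

Request:
{"name": "send_rows", "arguments": {
  "targets": [0,0,0.03,0,0,0,0,0,0.07,0,0,7,0.02,-0.016,0.085,0,0,14,0.05,-0.04,0.085,0,0,21,0.08,-0.064,0.085,0,0,28,0.11,-0.088,0.085,0,0,35,0.14,-0.112,0.085,0,0,42,0.17,-0.136,0.085,0,0,49,0.19,-0.152,0.085,0,0,56,0.2,-0.16,0.085,0,0,63,0.207,-0.165,0.085,0,0,70,0.208,-0.166,0.085,0,0,72.5]
}}

```text
time_s: 11.05
ee_pos: [0.6322, 0.0518, 0.0918]
eef_rot: [[-0.05, 0.999, 0.002], [0.999, 0.05, -0.0], [-0.0, 0.002, -1.0]]
force: [-0.2, 0.4, -1.4]
gripper_width: 0.0315
grip_force: 31.0
```

Request:
{"name": "send_rows", "arguments": {
  "targets": [0,0,0,0,0,0,0,0,-0.02,0,0,0]
}}

```text
time_s: 11.22
ee_pos: [0.6328, 0.0532, 0.0744]
eef_rot: [[-0.041, 0.999, 0.005], [0.999, 0.041, 0.0], [-0.0, 0.005, -1.0]]
force: [1.2, 0.0, -0.6]
gripper_width: 0.0314
grip_force: 31.0
```

Run:
```python
from meas import *
st=sensors.read_state(); R=st['eef_rot']; print(np.round(st['ee_pos'],4),'yaw',np.degrees(np.arctan2(R[1,0],R[0,0])).round(1),st['gripper_width'])
p,T=shot('wrist'); cv2.imwrite('pics/w3.png',p['pixels'])
W=world(p,T);x,y,z=W[...,0],W[...,1],W[...,2]
m=(z>.016)&(z<.028)&(x>.43)&(x<.7)&(y>-.12)&(y<.13); print('tray',cv2.minAreaRect(W[m][:,:2].astype(np.float32)*1000))
print(mailers(p,T))
```

```text
[0.6328 0.0532 0.0744] yaw 92.4 0.031419475517565486
tray ((562.1691284179688, 7.5179290771484375), (236.60794067382812, 190.71487426757812), 2.4654040336608887)
[(490, 51, 94, [34, 80], 0.81)]
```

View pics/w3.png

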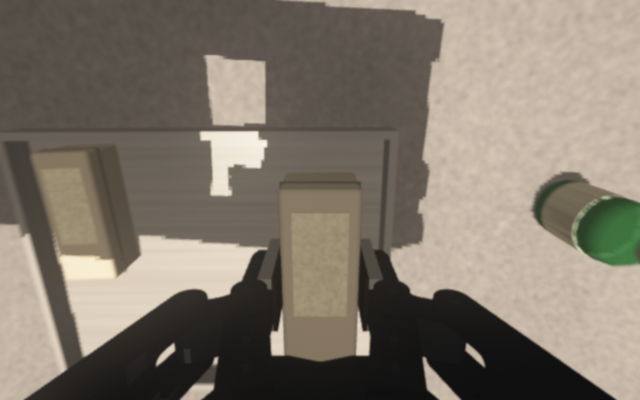

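Request:
{"name": "send_rows", "arguments": {
  "targets": [0,0,-0.03,0,0,0,0,0,-0.045,0,0,0,0,0,-0.053,0,0,0,0,0,-0.058,0,0,0,0,0,-0.061,0,0,0,0,0,-0.061,0,0,0,0,0,-0.061,0,0,0]
}}

```text
time_s: 11.9
ee_pos: [0.631, 0.0533, 0.0115]
eef_rot: [[-0.043, 0.999, 0.001], [0.999, 0.043, 0.0], [0.0, 0.001, -1.0]]
force: [-2.0, 0.7, 8.4]
gripper_width: 0.0315
grip_force: 32.9
```

Request:
{"name": "send_rows", "arguments": {
  "targets": [0,0,0,0,0,0,0,0,0,0,0,0,0,0,0,0,0,0,0,0,0.03,0,0,0,0,0,0.07,0,0,0,-0.02,0.027,0.1,0,0,-7,-0.05,0.068,0.12,0,0,-14,-0.075,0.103,0.13,0,0,-21,-0.1,0.137,0.14,0,0,-28,-0.12,0.164,0.14,0,0,-35,-0.145,0.198,0.14,0,0,-42,-0.165,0.226,0.14,0,0,-49],
  "gripper": -0.08
}}

```text
time_s: 12.9
ee_pos: [0.4784, 0.2616, 0.1506]
eef_rot: [[0.699, 0.715, 0.001], [0.715, -0.699, 0.001], [0.001, 0.0, -1.0]]
force: [0.9, 1.1, -0.9]
gripper_width: 0.0463
grip_force: 0.0
```

Request:
{"name": "send_rows", "arguments": {
  "targets": [-0.015,0.02,0,0,0,-7,-0.022,0.03,0,0,0,-14,-0.025,0.034,0,0,0,-21,-0.025,0.034,0,0,0,-23,-0.025,0.034,0,0,0,-23],
  "gripper": -0.4
}}

```text
time_s: 13.32
ee_pos: [0.4541, 0.2948, 0.1499]
eef_rot: [[0.921, 0.39, 0.0], [0.39, -0.921, 0.0], [0.0, -0.0, -1.0]]
force: [-0.1, -1.5, 0.9]
gripper_width: 0.0598
grip_force: 0.0
```

```bash
python3 lk.py
```

```text
[0.4541 0.2948 0.1499] yaw 22.9 t 13.3167 [ 30.  25. 110.   0.  45.  97.]
wrist
(439, 415, 11, [81, 33], 0.96)
(539, 321, 27, [82, 32], 0.89)
(554, 214, 156, [32, 82], 0.76)
(490, 53, 95, [33, 85], 0.75)
(441, 315, 19, [80, 32], 0.68)
(540, 400, 20, [34, 33], 0.66)
top
(538, 316, 27, [78, 30], 0.64)
(553, 211, 156, [33, 81], 0.59)
(572, 408, 21, [57, 31], 0.53)
(490, 48, 95, [32, 80], 0.47)
```

Request:
{"name": "send_rows", "arguments": {
  "targets": [-0.013,0.019,-0.02,0,0,-3,-0.013,0.019,-0.06,0,0,-3,-0.013,0.019,-0.1,0,0,-3,-0.013,0.019,-0.125,0,0,-3,-0.013,0.019,-0.138,0,0,-3,-0.013,0.019,-0.143,0,0,-3,-0.013,0.019,-0.144,0,0,-3,-0.013,0.019,-0.144,0,0,-3]
}}

```text
time_s: 14.18
ee_pos: [0.4419, 0.3133, 0.0062]
eef_rot: [[0.94, 0.342, 0.0], [0.342, -0.94, 0.0], [0.0, -0.0, -1.0]]
force: [-0.6, 0.3, 0.4]
gripper_width: 0.0599
grip_force: 0.0
```

Request:
{"name": "send_rows", "arguments": {
  "targets": [0,0,0,0,0,0,0,0,0,0,0,0,0,0,0,0,0,0,0,0,0,0,0,0,0,0,0,0,0,0,0,0,0,0,0,0],
  "gripper": 1,
  "force": 30
}}

```text
time_s: 14.68
ee_pos: [0.4422, 0.3137, 0.007]
eef_rot: [[0.94, 0.342, 0.002], [0.342, -0.94, 0.001], [0.002, -0.0, -1.0]]
force: [-0.6, -1.4, 8.1]
gripper_width: 0.0317
grip_force: 29.8
```

Request:
{"name": "send_rows", "arguments": {
  "targets": [0,0,0.03,0,0,0,0,0,0.07,0,0,7,0.015,-0.027,0.09,0,0,14,0.034,-0.062,0.09,0,0,21,0.054,-0.098,0.09,0,0,28,0.073,-0.133,0.09,0,0,35,0.093,-0.169,0.09,0,0,42,0.112,-0.204,0.09,0,0,49,0.132,-0.24,0.09,0,0,56,0.151,-0.275,0.09,0,0,63,0.17,-0.31,0.09,0,0,70,0.183,-0.333,0.09,0,0,72.5]
}}

```text
time_s: 15.68
ee_pos: [0.6188, -0.0099, 0.0967]
eef_rot: [[-0.039, 0.999, 0.001], [0.999, 0.039, -0.0], [-0.0, 0.001, -1.0]]
force: [0.4, 0.4, -0.2]
gripper_width: 0.0317
grip_force: 30.7
```

Request:
{"name": "send_rows", "arguments": {
  "targets": [0.007,-0.012,0,0,0,0,0.009,-0.016,0,0,0,0,0.009,-0.016,-0.02,0,0,0,0.009,-0.016,-0.03,0,0,0,0.009,-0.016,-0.03,0,0,0]
}}

```text
time_s: 16.1
ee_pos: [0.625, -0.0231, 0.0639]
eef_rot: [[-0.032, 0.999, -0.004], [0.999, 0.032, 0.0], [0.001, -0.004, -1.0]]
force: [-0.5, 0.5, -1.1]
gripper_width: 0.0313
grip_force: 30.7
```

```bash
python3 lk.py
```

```text
[ 0.625  -0.0231  0.0639] yaw 91.8 t 16.1 [ -5.  37. 102.   0.  41.  -7.]
wrist
(490, 49, 94, [34, 81], 0.92)
(631, 53, 92, [32, 79], 0.68)
top
(438, 412, 10, [80, 33], 0.72)
(538, 317, 28, [81, 32], 0.65)
(562, 405, 19, [79, 32], 0.61)
(628, 77, 0, [31, 24], 0.48)
(554, 211, 157, [32, 80], 0.47)
```

Request:
{"name": "send_rows", "arguments": {
  "targets": [0.009,-0.011,0,0,0,0.7,0.009,-0.011,-0.015,0,0,0.7,0.009,-0.011,-0.03,0,0,0.7,0.009,-0.011,-0.04,0,0,0.7,0.009,-0.011,-0.047,0,0,0.7,0.009,-0.011,-0.051,0,0,0.7,0.009,-0.011,-0.052,0,0,0.7,0.009,-0.011,-0.052,0,0,0.7]
}}

```text
time_s: 16.97
ee_pos: [0.6362, -0.0349, 0.0139]
eef_rot: [[-0.045, 0.999, 0.0], [0.999, 0.045, -0.0], [-0.0, 0.0, -1.0]]
force: [-0.5, -0.5, -0.4]
gripper_width: 0.0315
grip_force: 30.7
```

Request:
{"name": "send_rows", "arguments": {
  "targets": [-0.003,0,-0.0015,0,0,0,-0.003,0,-0.003,0,0,0,-0.003,0,-0.003,0,0,0]
}}

```text
time_s: 17.22
ee_pos: [0.6331, -0.035, 0.012]
eef_rot: [[-0.045, 0.999, 0.001], [0.999, 0.045, -0.0], [-0.0, 0.001, -1.0]]
force: [-5.0, 1.0, 15.9]
gripper_width: 0.0316
grip_force: 32.7
```

Request:
{"name": "send_rows", "arguments": {
  "targets": [0,0,0,0,0,0,0,0,0,0,0,0,0,0,0,0,0,0,0,0,0.03,0,0,0,0,0,0.07,0,0,0,-0.005,0.017,0.1,0,0,-7,-0.013,0.047,0.12,0,0,-14,-0.022,0.082,0.13,0,0,-21,-0.031,0.115,0.14,0,0,-28,-0.041,0.152,0.14,0,0,-35,-0.05,0.185,0.14,0,0,-42,-0.06,0.222,0.14,0,0,-49],
  "gripper": 0.01
}}

```text
time_s: 18.22
ee_pos: [0.5736, 0.1849, 0.1512]
eef_rot: [[0.714, 0.701, 0.001], [0.701, -0.714, 0.0], [0.001, 0.0, -1.0]]
force: [0.8, -0.6, -0.1]
gripper_width: 0.0422
grip_force: 0.0
```

Request:
{"name": "send_rows", "arguments": {
  "targets": [-0.01,0.037,0,0,0,-5,-0.02,0.072,0,0,0,-10,-0.028,0.105,0,0,0,-15,-0.034,0.125,0,0,0,-16,-0.036,0.13,0,0,0,-16,-0.036,0.13,0,0,0,-16,-0.036,0.13,0,0,0,-16],
  "gripper": -0.4
}}

```text
time_s: 18.8
ee_pos: [0.5381, 0.3132, 0.1507]
eef_rot: [[0.875, 0.483, -0.0], [0.483, -0.875, -0.0], [-0.0, 0.0, -1.0]]
force: [0.0, -0.0, 0.2]
gripper_width: 0.0597
grip_force: 0.0
```

```bash
python3 lk.py
```

```text
[0.5381 0.3132 0.1507] yaw 28.9 t 18.8 [ 27.  30. 100.  -0.  50.  89.]
wrist
(554, 214, 156, [33, 80], 0.91)
(630, 68, 92, [32, 68], 0.87)
(439, 415, 10, [81, 32], 0.76)
(539, 321, 27, [80, 32], 0.63)
top
(443, 411, 11, [70, 33], 0.75)
(632, -39, 93, [32, 79], 0.65)
(490, 47, 95, [32, 79], 0.64)
(554, 211, 156, [33, 81], 0.61)
(630, 50, 92, [32, 79], 0.49)
```

Request:
{"name": "send_rows", "arguments": {
  "targets": [0,0.006,-0.04,0,0,-2,0,0.006,-0.08,0,0,-2,0,0.006,-0.11,0,0,-2,0,0.006,-0.128,0,0,-2,0,0.006,-0.138,0,0,-2,0,0.006,-0.143,0,0,-2,0,0.006,-0.145,0,0,-2,0,0.006,-0.145,0,0,-2]
}}

```text
time_s: 19.67
ee_pos: [0.5388, 0.3196, 0.0064]
eef_rot: [[0.892, 0.451, 0.001], [0.451, -0.892, 0.0], [0.001, -0.0, -1.0]]
force: [-0.3, -0.1, 0.5]
gripper_width: 0.0601
grip_force: 0.0
```

Request:
{"name": "send_rows", "arguments": {
  "targets": [0,0,0,0,0,0,0,0,0,0,0,0,0,0,0,0,0,0,0,0,0,0,0,0,0,0,0,0,0,0,0,0,0,0,0,0],
  "gripper": 1,
  "force": 30
}}

```text
time_s: 20.17
ee_pos: [0.5389, 0.32, 0.0071]
eef_rot: [[0.892, 0.452, 0.002], [0.452, -0.892, 0.001], [0.002, 0.0, -1.0]]
force: [0.4, -0.9, 6.6]
gripper_width: 0.0311
grip_force: 30.0
```

Request:
{"name": "send_rows", "arguments": {
  "targets": [0,0,0.03,0,0,0,0,0,0.07,0,0,6.5,0.002,-0.02,0.09,0,0,13,0.004,-0.05,0.09,0,0,19.5,0.006,-0.08,0.09,0,0,26,0.009,-0.11,0.09,0,0,32.5,0.011,-0.14,0.09,0,0,39,0.014,-0.17,0.09,0,0,45.5,0.016,-0.2,0.09,0,0,52,0.019,-0.23,0.09,0,0,58.5,0.021,-0.255,0.09,0,0,65.5,0.022,-0.268,0.09,0,0,65.5]
}}

```text
time_s: 21.17
ee_pos: [0.5605, 0.0491, 0.0965]
eef_rot: [[-0.048, 0.999, 0.001], [0.999, 0.048, -0.0], [-0.0, 0.001, -1.0]]
force: [0.3, 0.9, -0.6]
gripper_width: 0.0314
grip_force: 30.4
```

Request:
{"name": "send_rows", "arguments": {
  "targets": [0,0,-0.01,0,0,0,0,0,-0.03,0,0,0,0,0,-0.03,0,0,0]
}}

```text
time_s: 21.42
ee_pos: [0.5586, 0.052, 0.0635]
eef_rot: [[-0.037, 0.999, -0.003], [0.999, 0.037, 0.0], [0.0, -0.003, -1.0]]
force: [-1.2, -0.3, -0.8]
gripper_width: 0.0315
grip_force: 30.4
```

Request:
{"name": "send_rows", "arguments": {
  "targets": [0.001,0,-0.015,0,0,0,0.001,0,-0.03,0,0,0,0.001,0,-0.04,0,0,0,0.001,0,-0.047,0,0,0,0.001,0,-0.052,0,0,0,0.001,0,-0.054,0,0,0,0.001,0,-0.0545,0,0,0,0.001,0,-0.0545,0,0,0]
}}

```text
time_s: 22.08
ee_pos: [0.5609, 0.052, 0.012]
eef_rot: [[-0.04, 0.999, -0.0], [0.999, 0.04, 0.0], [0.0, -0.0, -1.0]]
force: [-4.6, 3.2, 8.5]
gripper_width: 0.0315
grip_force: 31.5
```

Request:
{"name": "send_rows", "arguments": {
  "targets": [0,0,0,0,0,0,0,0,0,0,0,0,0,0,0,0,0,0,0,0,0.03,0,0,0,0,0,0.07,0,0,0,0,0.016,0.1,0,0,7,0,0.04,0.12,0,0,14,-0.002,0.065,0.13,0,0,21,-0.003,0.09,0.14,0,0,28,-0.004,0.115,0.14,0,0,35,-0.005,0.135,0.14,0,0,42,-0.006,0.15,0.14,0,0,49],
  "gripper": 0.01
}}

```text
time_s: 23.08
ee_pos: [0.5552, 0.2034, 0.1518]
eef_rot: [[-0.785, 0.62, 0.001], [0.62, 0.785, 0.0], [-0.0, 0.001, -1.0]]
force: [0.5, -0.4, 0.0]
gripper_width: 0.042
grip_force: 0.0
```

Request:
{"name": "send_rows", "arguments": {
  "targets": [0,0.006,0,0,0,7,-0.001,0.009,0,0,0,14,-0.001,0.01,0,0,0,15,-0.001,0.01,0,0,0,15,-0.001,0.01,0,0,0,15],
  "gripper": -0.4
}}

```text
time_s: 23.5
ee_pos: [0.5542, 0.2114, 0.1513]
eef_rot: [[-0.914, 0.405, 0.0], [0.405, 0.914, -0.0], [-0.0, -0.0, -1.0]]
force: [-0.7, 0.0, -0.1]
gripper_width: 0.0598
grip_force: 0.0
```

```bash
python3 lk.py
```

```text
[0.5542 0.2114 0.1513] yaw 156.1 t 23.5 [ 18.  28. 104.  -0.  48. -48.]
wrist
(560, 55, 92, [33, 85], 0.94)
(489, 52, 95, [32, 86], 0.86)
(553, 213, 156, [32, 81], 0.67)
(563, 407, 20, [83, 33], 0.65)
top
(631, 50, 93, [33, 79], 0.82)
(490, 47, 95, [32, 79], 0.8)
(560, 52, 90, [75, 31], 0.77)
(630, -39, 89, [78, 31], 0.71)
```

Request:
{"name": "send_rows", "arguments": {
  "targets": [0,0.001,-0.04,0,0,0,0,0.001,-0.08,0,0,0,0,0.001,-0.11,0,0,0,0,0.001,-0.128,0,0,0,0,0.001,-0.138,0,0,0,0,0.001,-0.143,0,0,0,0,0.001,-0.145,0,0,0,0,0.001,-0.145,0,0,0]
}}

```text
time_s: 24.37
ee_pos: [0.5547, 0.2127, 0.0069]
eef_rot: [[-0.916, 0.402, 0.001], [0.402, 0.916, 0.0], [-0.001, 0.001, -1.0]]
force: [-0.1, 0.2, 0.5]
gripper_width: 0.06
grip_force: 0.0
```

Request:
{"name": "send_rows", "arguments": {
  "targets": [0,0,0,0,0,0,0,0,0,0,0,0,0,0,0,0,0,0,0,0,0,0,0,0,0,0,0,0,0,0,0,0,0,0,0,0],
  "gripper": 1,
  "force": 30
}}

```text
time_s: 24.87
ee_pos: [0.5549, 0.2128, 0.0075]
eef_rot: [[-0.916, 0.401, 0.002], [0.401, 0.916, 0.001], [-0.001, 0.001, -1.0]]
force: [-0.6, -1.1, 8.8]
gripper_width: 0.0315
grip_force: 30.1
```

Request:
{"name": "send_rows", "arguments": {
  "targets": [0,0,0.03,0,0,0,0,0,0.07,0,0,-6.5,0.001,-0.02,0.09,0,0,-13,0.002,-0.05,0.09,0,0,-19.5,0.003,-0.08,0.09,0,0,-26,0.004,-0.11,0.09,0,0,-32.5,0.005,-0.14,0.09,0,0,-39,0.006,-0.17,0.09,0,0,-45.5,0.007,-0.2,0.09,0,0,-52,0.008,-0.225,0.09,0,0,-58.5,0.008,-0.24,0.09,0,0,-63.6,0.008,-0.248,0.09,0,0,-63.6]
}}

```text
time_s: 25.87
ee_pos: [0.5624, -0.0374, 0.097]
eef_rot: [[-0.041, 0.999, 0.001], [0.999, 0.041, -0.0], [-0.0, 0.001, -1.0]]
force: [0.0, -0.1, -0.7]
gripper_width: 0.0315
grip_force: 30.4
```

Request:
{"name": "send_rows", "arguments": {
  "targets": [0,0,-0.01,0,0,0,0,0,-0.03,0,0,0,0,0,-0.03,0,0,0]
}}

```text
time_s: 26.12
ee_pos: [0.5605, -0.0344, 0.0637]
eef_rot: [[-0.051, 0.999, -0.003], [0.999, 0.051, 0.001], [0.001, -0.003, -1.0]]
force: [-2.5, 0.2, -1.3]
gripper_width: 0.0316
grip_force: 30.4
```

Request:
{"name": "send_rows", "arguments": {
  "targets": [0.001,-0.002,-0.015,0,0,0,0.001,-0.002,-0.03,0,0,0,0.001,-0.002,-0.04,0,0,0,0.001,-0.002,-0.047,0,0,0,0.001,-0.002,-0.052,0,0,0,0.001,-0.002,-0.054,0,0,0,0.001,-0.002,-0.0545,0,0,0,0.001,-0.002,-0.0545,0,0,0]
}}

```text
time_s: 26.78
ee_pos: [0.563, -0.037, 0.0125]
eef_rot: [[-0.048, 0.999, -0.0], [0.999, 0.048, 0.0], [0.0, -0.0, -1.0]]
force: [-2.1, 3.1, 6.6]
gripper_width: 0.0312
grip_force: 31.3
```

Request:
{"name": "send_rows", "arguments": {
  "targets": [0,0,0,0,0,0,0,0,0,0,0,0,0,0,0,0,0,0,0,0,0.03,0,0,0,0,0,0.07,0,0,0,0,0,0.11,0,0,0,0,-0.01,0.15,0,0,0,0,-0.03,0.185,0,0,0,0,-0.06,0.21,0,0,0,0,-0.095,0.23,0,0,0,0,-0.135,0.24,0,0,0,0,-0.175,0.24,0,0,0],
  "gripper": 0.01
}}

```text
time_s: 27.78
ee_pos: [0.5642, -0.2143, 0.2551]
eef_rot: [[-0.049, 0.999, 0.004], [0.999, 0.049, -0.002], [-0.002, 0.004, -1.0]]
force: [1.0, 0.7, 0.1]
gripper_width: 0.0424
grip_force: 0.0
```

Request:
{"name": "send_rows", "arguments": {
  "targets": [0,-0.04,0,0,0,0,0,-0.08,0,0,0,0,0,-0.11,0,0,0,0,0,-0.13,0,0,0,0,0,-0.14,0,0,0,0,0,-0.14,0,0,0,0,0,-0.14,0,0,0],
  "gripper": -0.4
}}

```text
validation failed for argument at $.ta...
```

```bash
python3 can.py
python3 - <<'E'
from meas import *
p,T=shot('wrist')
for q in ['stand_mouth','stylus','stylus_tip','wide_press','bank']:
    for t in finder.tip_of(p,q): print(q,round(t['p'],2),np.round(tow(T,t['location']),4))
W=world(p,T);x,y,z=W[...,0],W[...,1],W[...,2]
a=(np.hypot(x-.559,y+.389)<.05)
m=a&(z>.05)&(z<.061); print('stand',cv2.minAreaRect(W[m][:,:2].astype(np.float32)*1000))
for lo in range(60,140,10):
    m=a&(z>lo/1000)&(z<lo/1000+.01); 
    if m.sum()>3: print(lo,np.nanmean(W[m],0).round(4),m.sum(),(np.nanmin(W[m],0)*1000).round(),(np.nanmax(W[m],0)*1000).round())
m=(z>.022)&(z<.033)&(x>.35)&(x<.46)&(y>-.44)&(y<-.18); print('bank',cv2.minAreaRect(W[m][:,:2].astype(np.float32)*1000))
p,T=shot('top'); print(mailers(p,T)); cv2.imwrite('pics/t4.png',cv2.resize(p['pixels'][130:310,140:460],None,fx=2.5,fy=2.5,interpolation=cv2.INTER_CUBIC))
E
```

```text
[ 0.5642 -0.2143  0.2551] 27.7833 [-23.7  22.3  96.5   0.   60.9 -26.5]
canister 0.97 [ 0.604 -0.236  0.004]
scan_window 0.57 [ 0.706 -0.228  0.055]
lid ((0.6057960987091064, -0.2335307002067566), 0.030576881021261215) 2656
lug [ 0.62325675 -0.2310927   0.08849511] 225 ((623.6802368164062, -231.88360595703125), (18.14855194091797, 12.131386756896973), 6.076406002044678)
mark ((0.6031825542449951, -0.23091380298137665), 0.041665855795145035) 1011
((733.1707153320312, -222.49761962890625), (60.47794723510742, 84.90991973876953), 4.721135139465332)
stand_mouth 0.74 [ 0.5588 -0.3952  0.0578]
stand_mouth 0.62 [ 0.5563 -0.3888  0.0027]
stand_mouth 0.58 [ 0.4088 -0.3054 -0.0038]
stylus 0.81 [ 0.5595 -0.3922  0.063 ]
stylus 0.55 [ 0.6604 -0.4502  0.0007]
stylus_tip 0.31 [ 0.5568 -0.3925  0.066 ]
wide_press 0.78 [ 0.3968 -0.3267  0.0455]
bank 0.71 [ 0.4099 -0.3078 -0.0044]
stand ((557.9153442382812, -386.9392395019531), (61.43280792236328, 60.49300765991211), 87.12142181396484)
60 [ 0.5586 -0.3821  0.064 ] 554 [ 527. -416.   60.] [ 587. -358.   70.]
70 [ 0.5579 -0.3805  0.075 ] 84 [ 549. -387.   70.] [ 566. -378.   80.]
80 [ 0.5577 -0.3804  0.0851] 96 [ 549. -386.   80.] [ 566. -378.   90.]
90 [ 0.5578 -0.3806  0.095 ] 102 [ 549. -388.   90.] [ 566. -377.  100.]
100 [ 0.558  -0.3805  0.1052] 113 [ 549. -386.  100.] [ 566. -378.  110.]
110 [ 0.5578 -0.3807  0.1153] 126 [ 549. -387.  110.] [ 566. -378.  120.]
120 [ 0.558  -0.3806  0.1253] 128 [ 549. -387.  120.] [ 566. -378.  130.]
130 [ 0.5585 -0.3821  0.1336] 154 [ 549. -388.  130.] [ 567. -378.  136.]
bank ((410.578369140625, -301.00201416015625), (197.26170349121094, 62.07414627075195), 84.83011627197266)
[(560, 50, 90, [78, 31], 0.73), (438, 412, 11, [79, 34], 0.63), (633, -41, 93, [32, 83], 0.62), (562, 405, 19, [78, 33], 0.6), (490, 48, 95, [32, 80], 0.57)]
```

View pics/w2.png

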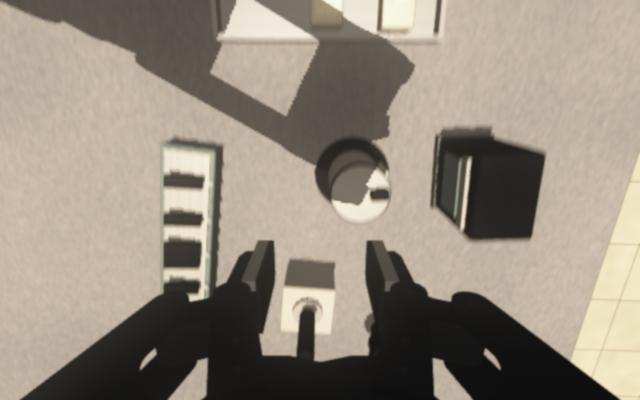

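View pics/t4.png

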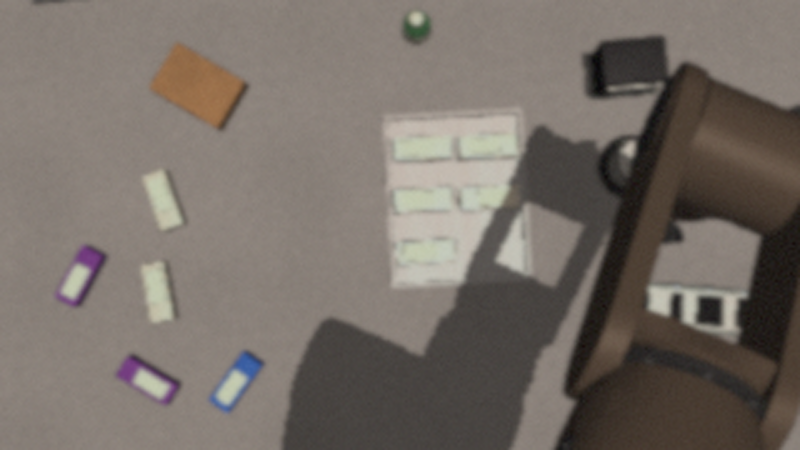

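The wrist view shows the canister lug pointing at the scanner. The top view shows five mailers in the tray and two white ones left on the bench, at (162,200) and (157,292). The stylus is next.

Request:
{"name": "send_rows", "arguments": {
  "targets": [-0.002,-0.04,0,0,0,0,-0.004,-0.08,-0.02,0,0,0,-0.005,-0.12,-0.03,0,0,0,-0.005,-0.15,-0.04,0,0,0,-0.005,-0.167,-0.05,0,0,0,-0.005,-0.173,-0.06,0,0,0,-0.005,-0.173,-0.06,0,0,0,-0.005,-0.173,-0.06,0,0,0,-0.005,-0.173,-0.06,0,0,0],
  "gripper": -0.4
}}

```text
time_s: 29.08
ee_pos: [0.5585, -0.3838, 0.1923]
eef_rot: [[-0.049, 0.999, 0.0], [0.999, 0.049, 0.0], [0.0, 0.0, -1.0]]
force: [0.6, 0.9, 0.5]
gripper_width: 0.0594
grip_force: 0.0
```

Request:
{"name": "send_rows", "arguments": {
  "targets": [0,-0.003,-0.03,0,0,0,0,-0.003,-0.06,0,0,0,0,-0.003,-0.085,0,0,0,0,-0.003,-0.1,0,0,0,0,-0.003,-0.107,0,0,0,0,-0.003,-0.109,0,0,0,0,-0.003,-0.109,0,0,0]
}}

```text
time_s: 29.67
ee_pos: [0.5587, -0.3879, 0.0836]
eef_rot: [[-0.049, 0.999, 0.001], [0.999, 0.049, -0.0], [-0.0, 0.001, -1.0]]
force: [0.4, -0.2, 0.7]
gripper_width: 0.0598
grip_force: 0.0
```

Request:
{"name": "send_rows", "arguments": {
  "targets": [0,0,0,0,0,0,0,0,0,0,0,0,0,0,0,0,0,0,0,0,0,0,0,0,0,0,0,0,0,0,0,0,0,0,0,0,0,0,0,0,0,0,0,0,0,0,0,0],
  "gripper": 1,
  "force": 50
}}

```text
time_s: 30.33
ee_pos: [0.5587, -0.3887, 0.0839]
eef_rot: [[-0.048, 0.999, 0.001], [0.999, 0.048, -0.001], [-0.001, 0.001, -1.0]]
force: [-0.1, 1.4, 6.3]
gripper_width: 0.0171
grip_force: 48.5
```

Request:
{"name": "send_rows", "arguments": {
  "targets": [0,0,0.01,0,0,0,0,0,0.03,0,0,0,0,0,0.06,0,0,0,0,0,0.085,0,0,0,0,0,0.1,0,0,0,0,0,0.1,0,0,0,0,0,0.1,0,0,0]
}}

```text
time_s: 30.92
ee_pos: [0.5585, -0.3888, 0.1842]
eef_rot: [[-0.048, 0.999, 0.002], [0.999, 0.048, -0.001], [-0.001, 0.002, -1.0]]
force: [-0.6, -0.1, -0.9]
gripper_width: 0.0167
grip_force: 48.8
```

Run:
```python
from h import *
st=sensors.read_state(); print(np.round(st['ee_pos'],4),st['eef_rot'].round(3).tolist())
p,T=shot('wrist'); cv2.imwrite('pics/w5.png',p['pixels'])
for q in ['stylus','stylus_tip','stand_mouth','wide_press']:
    for t in finder.tip_of(p,q): print(q,round(t['p'],2),np.round(tow(T,t['location']),4))
p,T=shot('side'); 
for q in ['stylus','stylus_tip','stand_mouth','wide_press']:
    for t in finder.tip_of(p,q): print(q,round(t['p'],2),np.round(tow(T,t['location']),4))
cv2.imwrite('pics/s5.png',cv2.resize(p['pixels'][230:400,230:480],None,fx=3,fy=3))
```

```text
[ 0.5585 -0.3888  0.1842] [[-0.048, 0.999, 0.002], [0.999, 0.048, -0.001], [-0.001, 0.002, -1.0]]
stylus 0.66 [ 0.5586 -0.3928  0.1627]
stylus_tip 0.55 [ 0.5566 -0.3878  0.1085]
stand_mouth 0.66 [ 0.561  -0.3903  0.0583]
wide_press 0.58 [ 0.3957 -0.3286  0.0466]
stylus_tip 0.63 [ 0.5577 -0.3881  0.1058]
stand_mouth 0.87 [ 0.558  -0.3878  0.0527]
```

View pics/w5.png

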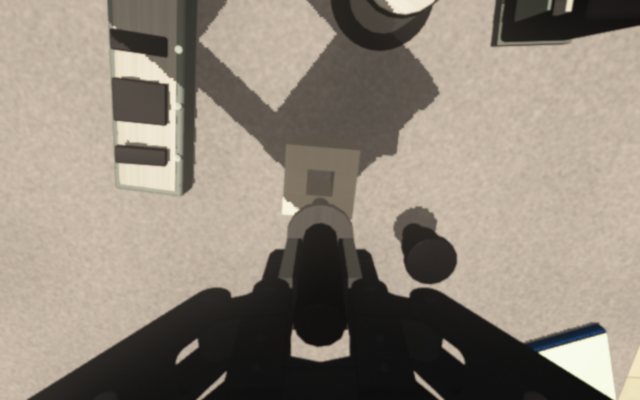

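View pics/s5.png

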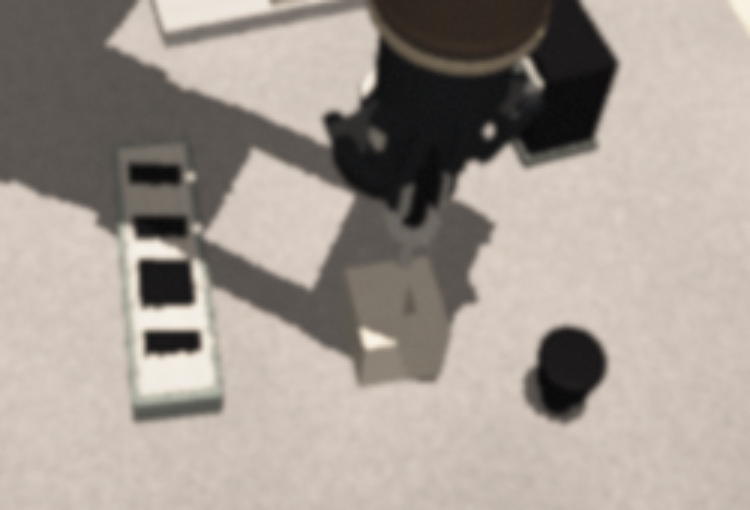

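Request:
{"name": "send_rows", "arguments": {
  "targets": [-0.03,0.011,0,0,0,0,-0.06,0.021,0,0,0,0,-0.09,0.032,0,0,0,0,-0.12,0.043,0,0,0,0,-0.145,0.052,0,0,0,0,-0.158,0.057,0,0,0,0,-0.162,0.058,-0.01,0,0,0,-0.162,0.058,-0.03,0,0,0,-0.162,0.058,-0.045,0,0,0,-0.162,0.058,-0.045,0,0,0,-0.162,0.058,-0.045,0,0,0]
}}

```text
time_s: 32.33
ee_pos: [0.3958, -0.3302, 0.1375]
eef_rot: [[-0.048, 0.999, -0.001], [0.999, 0.048, 0.001], [0.001, -0.001, -1.0]]
force: [0.7, 0.1, -0.2]
gripper_width: 0.0167
grip_force: 48.9
```

```bash
cat > wp.py <<'E'
from h import *
st=sensors.read_state(); print(np.round(st['ee_pos'],4),st['time_s'],st['force'].round(1))
for n in ['wrist','side']:
    p,T=shot(n); cv2.imwrite('pics/p_%s_%d.png'%(n,p['shot']),p['pixels'] if n=='wrist' else cv2.resize(p['pixels'][260:380,230:390],None,fx=4,fy=4)); print(n,p['shot'])
    for q in ['stylus_tip','wide_press']:
        for t in finder.tip_of(p,q): print(q,round(t['p'],2),np.round(tow(T,t['location']),4))
E
python3 wp.py; ls pics
```

```text
[ 0.3958 -0.3302  0.1375] 32.3333 [ 0.7  0.1 -0.2]
wrist 23
stylus_tip 0.58 [ 0.3935 -0.3294  0.0615]
wide_press 0.93 [ 0.3965 -0.3273  0.0472]
side 24
stylus_tip 0.92 [ 0.4011 -0.3359  0.0616]
wide_press 0.63 [ 0.3977 -0.3331  0.0459]
lk11.png
lk13.png
lk15.png
lk17.png
lk8.png
p_side_24.png
p_wrist_23.png
s5.png
side0.png
t4.png
top0.png
topc.png
w1.png
w2.png
w3.png
w5.png
```

View pics/p_wrist_23.png

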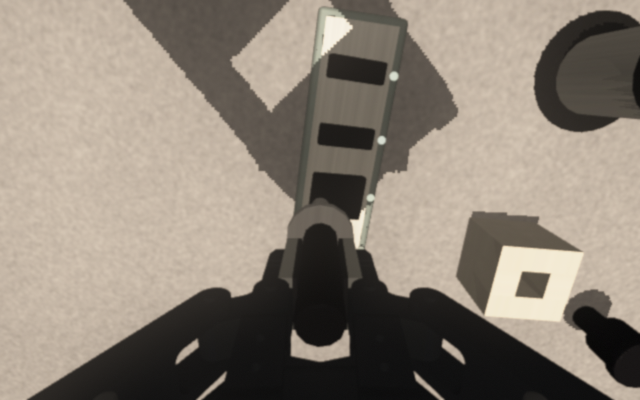

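The stylus tip is over the raised half of the wide rocker at (337,195). The narrow rockers at (357,69) and (346,136) are well clear of it.

Request:
{"name": "send_rows", "arguments": {
  "targets": [0,0,-0.006,0,0,0,0,0,-0.011,0,0,0,0,0,-0.015,0,0,0,0,0,-0.018,0,0,0,0,0,-0.02,0,0,0,0,0,-0.022,0,0,0,0,0,-0.023,0,0,0,0,0,-0.024,0,0,0,0,0,-0.024,0,0,0]
}}

```text
time_s: 33.38
ee_pos: [0.3964, -0.3313, 0.1153]
eef_rot: [[-0.048, 0.999, 0.001], [0.999, 0.048, -0.002], [-0.002, 0.001, -1.0]]
force: [-9.0, 0.9, 42.2]
gripper_width: 0.0166
grip_force: 57.3
```

Request:
{"name": "send_rows", "arguments": {
  "targets": [0,0,0.006,0,0,0,0,0,0.02,0,0,0,0,0,0.045,0,0,0,0.02,-0.01,0.069,0,0,0,0.05,-0.019,0.069,0,0,0,0.08,-0.03,0.069,0,0,0,0.11,-0.041,0.069,0,0,0,0.135,-0.05,0.069,0,0,0,0.152,-0.055,0.069,0,0,0,0.162,-0.057,0.069,0,0,0,0.162,-0.057,0.069,0,0,0,0.162,-0.057,0.069,0,0,0]
}}

```text
time_s: 34.38
ee_pos: [0.5575, -0.3869, 0.182]
eef_rot: [[-0.048, 0.999, -0.001], [0.999, 0.048, 0.001], [0.001, -0.001, -1.0]]
force: [-0.8, 0.0, -0.7]
gripper_width: 0.0168
grip_force: 49.6
```

```bash
cat > w6.py <<'E'
from h import *
st=sensors.read_state(); print(np.round(st['ee_pos'],4),st['time_s'],st['force'].round(1))
ims=[]
for n in ['wrist','side']:
    p,T=shot(n); ims.append(cv2.resize(p['pixels'] if n=='wrist' else p['pixels'][270:400,230:438],(480,300)))
    W=world(p,T); d=np.array([.09,.996])
    if n=='wrist':
        for k in (-67.5,-22.5,22.5,67.5):
            c=np.array([.410,-.309])+d*k/1000
            h=[]
            for s in (-12,12):
                q=c+np.array([.996,-.09])*s/1000
                m=np.hypot(W[...,0]-q[0],W[...,1]-q[1])<.004; h.append(round(float(np.nanmedian(W[m][:,2]))*1000,1) if m.sum() else None)
            print(k,h)
        x,y,z=W[...,0],W[...,1],W[...,2]; m=(z>.05)&(z<.061)&(np.hypot(x-.559,y+.389)<.05)
        print('stand',cv2.minAreaRect(W[m][:,:2].astype(np.float32)*1000))
    for q in ['stylus','stylus_tip','stand_mouth','wide_press']:
        for t in finder.tip_of(p,q)[:2]: print(n,q,round(t['p'],2),np.round(tow(T,t['location']),4))
cv2.imwrite('pics/w6.png',np.vstack(ims))
E
python3 w6.py
```

```text
[ 0.5575 -0.3869  0.182 ] 34.3833 [-0.8  0.  -0.7]
-67.5 [47.5, 42.1]
-22.5 [42.1, 47.5]
22.5 [47.4, 42.0]
67.5 [None, None]
stand ((558.119873046875, -387.4178161621094), (60.330841064453125, 60.16315841674805), 87.86243438720703)
wrist stylus 0.69 [ 0.5563 -0.389   0.1604]
wrist stylus 0.59 [ 0.5599 -0.3886  0.0018]
wrist stylus_tip 0.69 [ 0.5527 -0.384   0.1069]
wrist stand_mouth 0.88 [ 0.5578 -0.3915  0.0607]
wrist wide_press 0.77 [ 0.3922 -0.3262  0.0416]
side stylus 0.91 [ 0.5585 -0.3864  0.1535]
side stylus_tip 0.92 [ 0.5589 -0.3873  0.107 ]
side stylus_tip 0.67 [0.4395 0.4143 0.0008]
side stand_mouth 0.93 [ 0.5607 -0.389   0.0534]
side wide_press 0.82 [ 0.3939 -0.3325  0.0407]
side wide_press 0.7 [ 0.6324 -0.0352  0.0043]
```

View pics/w6.png

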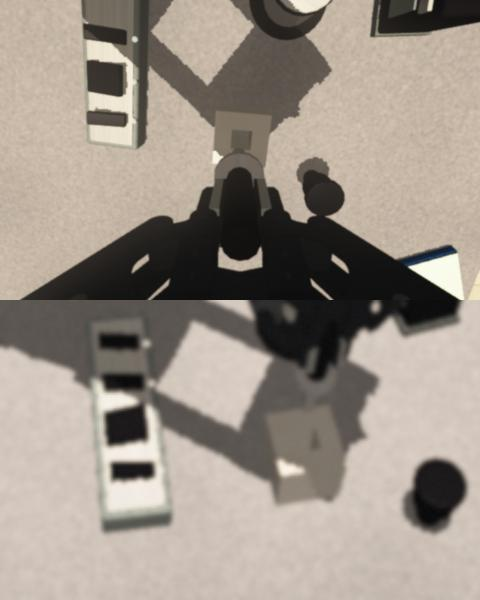

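Request:
{"name": "send_rows", "arguments": {
  "targets": [0.001,-0.001,0,0,0,0,0.001,-0.001,-0.02,0,0,0,0.001,-0.001,-0.04,0,0,0,0.001,-0.001,-0.055,0,0,0,0.001,-0.001,-0.068,0,0,0,0.001,-0.001,-0.078,0,0,0,0.001,-0.001,-0.086,0,0,0,0.001,-0.001,-0.092,0,0,0,0.001,-0.001,-0.095,0,0,0,0.001,-0.001,-0.097,0,0,0,0.001,-0.001,-0.097,0,0,0]
}}

```text
time_s: 35.8
ee_pos: [0.5593, -0.3885, 0.0858]
eef_rot: [[-0.048, 0.999, 0.0], [0.999, 0.048, -0.0], [-0.0, 0.0, -1.0]]
force: [0.7, -0.7, -0.5]
gripper_width: 0.0166
grip_force: 49.6
```

Request:
{"name": "send_rows", "arguments": {
  "targets": [0,0,-0.001,0,0,0,0,0,-0.002,0,0,0,0,0,-0.002,0,0,0]
}}

```text
time_s: 36.05
ee_pos: [0.5592, -0.3885, 0.084]
eef_rot: [[-0.048, 0.999, 0.0], [0.999, 0.048, -0.0], [-0.0, 0.0, -1.0]]
force: [-0.1, 0.9, -0.1]
gripper_width: 0.0165
grip_force: 49.6
```

Request:
{"name": "send_rows", "arguments": {
  "targets": [0,0,0,0,0,0,0,0,0,0,0,0,0,0,0,0,0,0,0,0,0,0,0,0,0,0,0,0,0,0,0,0,0.02,0,0,0,0,0,0.05,0,0,0,0,0,0.085,0,0,0,0,0,0.12,0,0,0,0,0.03,0.15,0,0,0,0,0.065,0.17,0,0,0,0,0.1,0.17,0,0,0],
  "gripper": -0.4
}}

```text
time_s: 37.05
ee_pos: [0.5607, -0.2888, 0.2586]
eef_rot: [[-0.046, 0.999, 0.006], [0.999, 0.046, -0.003], [-0.004, 0.006, -1.0]]
force: [0.9, -0.0, 0.7]
gripper_width: 0.0597
grip_force: 0.0
```

Request:
{"name": "send_rows", "arguments": {
  "targets": [-0.03,0.02,0.01,0,0,0,-0.04,0.03,0.02,0,0,0,-0.04,0.03,0.02,0,0,0,-0.04,0.03,0.02,0,0,0]
}}

```text
time_s: 37.38
ee_pos: [0.5193, -0.2582, 0.2748]
eef_rot: [[-0.048, 0.999, 0.002], [0.999, 0.048, -0.001], [-0.001, 0.002, -1.0]]
force: [0.2, 0.0, -0.0]
gripper_width: 0.0599
grip_force: 0.0
```

```bash
python3 can.py; python3 w6.py
python3 - <<'E'
from meas import *
p,T=shot('side'); print('side')
for q in ['mailer','eyepiece','oil','tissue','canister']:
    for t in finder.tip_of(p,q): print(q,round(t['p'],2),np.round(tow(T,t['location']),3))
p,T=shot('top'); print(mailers(p,T)); cv2.imwrite('pics/t7.png',cv2.resize(p['pixels'][130:310,140:460],None,fx=2.5,fy=2.5,interpolation=cv2.INTER_CUBIC))
E
```

```text
[ 0.5193 -0.2582  0.2748] 37.3833 [-29.4  19.4  98.   -0.   62.4 -32.2]
canister 0.71 [ 0.605 -0.235  0.003]
scan_window 0.78 [ 0.704 -0.226  0.052]
lid ((0.6055606007575989, -0.23367823660373688), 0.030683625489473343) 2661
lug [ 0.62297226 -0.23161291  0.08847135] 227 ((623.3291015625, -231.6422576904297), (17.75571060180664, 12.11217975616455), 2.51891827583313)
mark ((0.6038423776626587, -0.23205286264419556), 0.04372173547744751) 1409
((733.4307250976562, -222.83804321289062), (60.86189270019531, 85.01446533203125), 4.233720779418945)
[ 0.5195 -0.259   0.2733] 37.5333 [-0.2 -0.4  0. ]
-67.5 [47.6, 42.7]
-22.5 [42.4, 47.7]
22.5 [47.5, 42.2]
67.5 [47.3, 42.3]
stand ((558.0084228515625, -387.34466552734375), (61.409053802490234, 60.25875473022461), 87.84242248535156)
wrist stylus 0.63 [ 0.5597 -0.3869  0.0627]
wrist stand_mouth 0.7 [ 0.5585 -0.3906  0.059 ]
wrist wide_press 0.61 [ 0.3927 -0.3295  0.0407]
side stylus 0.67 [ 0.5605 -0.3869  0.0548]
side stand_mouth 0.96 [ 0.5587 -0.3902  0.0525]
side wide_press 0.66 [ 0.3955 -0.3329  0.0416]
side wide_press 0.42 [ 0.4414  0.4132 -0.0037]
side
mailer 0.87 [0.46  0.521 0.001]
mailer 0.87 [ 0.318  0.305 -0.003]
mailer 0.84 [ 0.32   0.432 -0.004]
mailer 0.79 [0.494 0.05  0.004]
mailer 0.72 [0.801 0.058 0.   ]
mailer 0.7 [0.565 0.407 0.   ]
mailer 0.69 [ 0.564 -0.038  0.005]
mailer 0.58 [0.444 0.409 0.   ]
mailer 0.54 [0.56  0.053 0.001]
mailer 0.5 [0.632 0.053 0.002]
eyepiece 0.68 [ 0.66  -0.456  0.001]
eyepiece 0.66 [ 0.562 -0.388  0.051]
oil 0.73 [0.798 0.058 0.003]
tissue 0.62 [0.493 0.051 0.003]
tissue 0.61 [ 0.561 -0.389  0.058]
tissue 0.51 [ 0.559 -0.392 -0.001]
tissue 0.16 [ 0.412 -0.306 -0.005]
canister 0.59 [ 0.605 -0.239 -0.   ]
[(630, 48, 92, [32, 75], 0.81), (563, -38, 93, [32, 79], 0.79), (490, 47, 95, [32, 79], 0.74), (437, 411, 11, [79, 34], 0.71), (560, 50, 89, [78, 31], 0.64), (632, -38, 94, [32, 79], 0.63), (563, 405, 21, [80, 33], 0.62)]
```

View pics/w6.png

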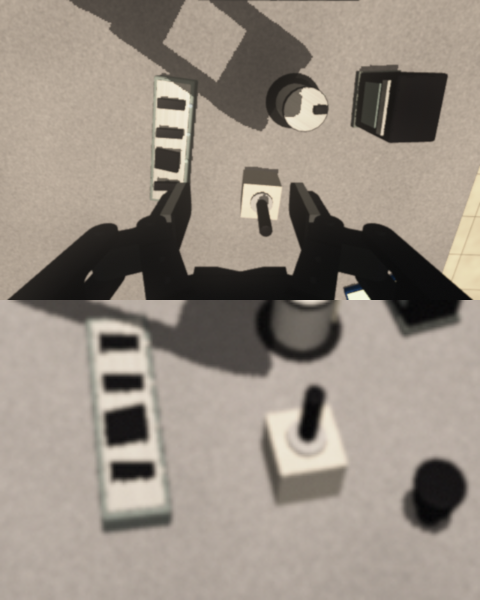

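View pics/t7.png

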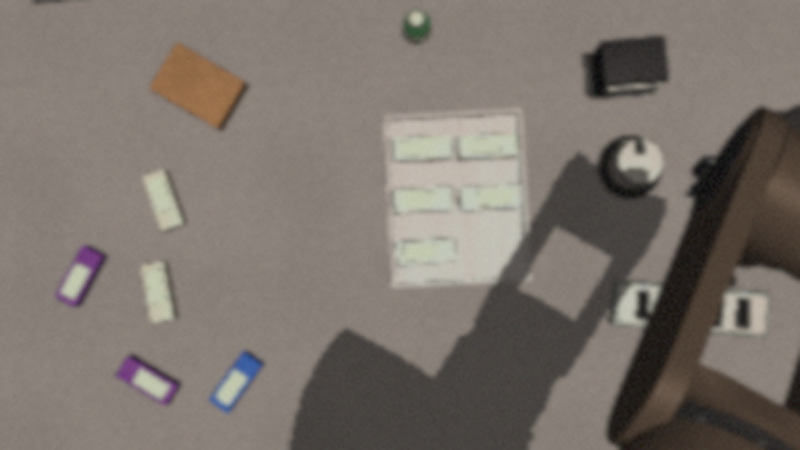

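The final views show five mailers flat in the tray, at (422,147), (487,145), (422,200), (490,197) and (428,250). The lug points at the scanner, only the wide rocker is over, and the stylus is upright in its stand.

```bash
python3 -c "
from cell import manip
print(manip.finish_job())"
```

```text
the job is handed in; nothing more can be done
None
```

The job is done and handed in at about 38 s: the tray holds five mailers, the canister label faces the scanner, only the wide rocker is pressed over, and the stylus hangs upright in its stand.

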